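# Isolate the gas line and take off the test-port cap

### The job

Make the gas line ready for a test: first shut the ball valve by turning its red lever fully, until it stands square across the pipe. Then take the brass hexagon cap off the test port: it loosens in less than a quarter turn, but it may be right-handed or left-handed, so try it both ways, find which way it turns loose, and lift it straight off. Finish with the gripper still holding the cap up in the air, at least 5 cm above its seat, with the valve still shut, and leave the other things on the counter alone.

Things in the scene. Friction and masses are not known exactly. Their poses are not given: they have to be found in the camera images.
- manifold: Gas test manifold fixed to the counter: aluminium plate 90 mm (x) by 350 mm (y, from -130 to +220), 8 mm thick, a pipe along y. Origin on the counter surface under the pipe line, z up. Along y: ball valve (lever axis at -30 mm), steel block with the capped test port (+80 mm), fixed grey round-topped filter housing (+185 mm, 48 mm across, top 81 mm up).
- valve_axis (a point): Point on the lever's vertical turning axis, 75 mm above the counter. Axes as the manifold's. The red grip of the lever is 26 mm wide, 5 mm thick (underside 73, top 78 mm above the counter) and reaches from 30 to 90 mm from the axis. 50 to 90 mm from the axis nothing below it is higher than 47 mm.
- gas_valve_lever (a joint): Angle of the red valve lever, rad. 0 = open: it lies along the pipe, pointing to the manifold's -y. Grows counter-clockwise seen from above; 1.57 = shut, at its stop, pointing to the manifold's +x, square across the pipe. Friction 0.12 N m; it stays where it is left. Starts at 0 to 0.5.
- cap: Brass hexagon cap on the test port, 46 mm across flats, 34 mm tall, about 0.2 kg. Origin: centre of its underside, z up; flats face its +x, -x and every 60 degrees. Starts aligned with the manifold. The wrong way it meets a hard stop after about 0.15 rad; the right way (clockwise or counter-clockwise, hidden, differs each time) it turns easily and meets a stop at about 1.25 rad.
- port_seat (a point): Centre of the flat round seat (58 mm across, 54 mm above the counter) under the cap. Axes as the manifold's. Two lugs in the cap hook under lips of the hidden stem: locked, the cap can rise only about 2 mm; turned 0.7 to 1.15 rad the right way (best 0.95) it lifts straight off. The stem stands 20 mm above the seat.
- flux_tin: Round tin with a green lid, 62 mm across, 34 mm tall, a bystander. Origin at the centre of its underside.
- tape_spool: Yellow spool of thread-seal tape lying flat, 53 mm across, 16 mm tall, a bystander. Origin at the centre of its underside.
- spare_nipple: Brass pipe nipple lying on its side, 25 x 34 x 29 mm, a bystander. Origin at the centre of its underside.
- red_wrench: Adjustable wrench with red handle lying flat, 54 x 202 x 13 mm, long along its own y, a bystander. Origin at the centre of its underside.

How it is judged:
By the outcome, as a careful person would: the job done as asked, in the order asked, and still so for the second after the job is handed in, while the arm keeps its last pose, push and grip.
It also fails if it takes over 48 s, if anything falls off the work surface, if the arm or the gripper's body presses on something with over 40 N, if the wrist force passes 120 N, or if a joint passes its speed limit or range.

### The arm

A 6-joint arm with a two-finger parallel gripper is mounted at the origin on the work surface; the furniture and walls round the work are solid. World frame = base frame: x ahead of the robot, y to its left, z up, the work surface at z = 0. Lengths are in m, angles in degrees, forces in N, time in s.
With the tool pointing down it reaches from about 0.25 to 0.725 m from the base axis. Payload 9.7 kg.
Tool frame: the origin (TCP) lies at the very end of the fingers, on their centre line; the grasp point (between the pads) lies grasp_offset behind it (grasp_offset is the distance from the TCP to the grasp point, in m); z points along the fingers, y is the line along which they close (so a half turn about z gives the same grasp; the last joint's range is limited). The gripper opens to 85 mm and grips with 20 to 120 N. Pads are 22 mm wide; open, the fingers measure 114 mm over their backs; the gripper's body (76 mm by 85 mm) begins 54 mm behind the grasp point. The pads swing forward as they close: fully open they stand 13 mm farther back than shut.
Start: joints at [-70.875, 4.979, 10.078, 95.1, 0, 90], TCP at [0.18, -0.52, 0.231] pointing down, gripper open.
Joint ranges: [-179.16, 179.16], [-48.56, 103.87], [-65.8, 70.77], [-126.05, 130.52], [-82.76, 87.17], [-180, 180]. Speed limits (degrees/s): [127.2, 127.2, 147.25, 180, 180, 180].

### API

Orientations are given as [roll, pitch, yaw] about the fixed x, y, z axes, in that order (R = Rz(yaw) Ry(pitch) Rx(roll)).
In Python, from workcell import get_obs, camera, calibration, job_done, recognise, cut_out, mark_of, grasp_offset gives the robot as it stands.
- The arm moves only by the tool servo_tool, never from a script. Its argument "moves" is a list of rows, each a list of 3 entries, a list of its own where there are three numbers: the turn, a rotation vector about the tool's x, y, z in degrees, then the shift along the tool's x, y, z in m, then the opening in per cent of the stroke, from 0 (shut) to 100 (fully open). In form: [[[ax, ay, az], [x, y, z], claw], ...]. A call has 1 to 12 rows; each row shifts and turns the commanded pose from where the row before left it, along the tool's axes as they then stand; what a row does not reach is not made up. A row lasts 1/10 s, in which the tool goes at most 50 mm and 8.59 degrees, less where a joint would pass 70% of its speed; a pose out of reach is approached as far as the arm can. A call is refused whole if a number of a shift passes 0.05 or a number of a turn 8.59, either way. A call with a gripper value outside its range is refused whole. The fingers move at their own pace and stop on an object; "force" is the grip in N (left out, the last holds). Time passes only in rows, so rows that do not move let the fingers close. It gives the time, the measured TCP pose, the force, the opening and the grip force at its end, in the units of the state.
- get_obs(): the state, without advancing time (a new reading comes with each control period).
- camera(name): name is "scene" or "top" or "wrist"; returns (picture, depth): 420x560x3 uint8, red, green, blue; 420x560 float32, m along the optical axis (not along the pixel's ray), 0 where there is no reading.
- calibration(name): a dict with "camera_matrix" (3x3 intrinsics, pixels), "dist" ([k1, k2, p1, p2, k3] as OpenCV has them; the pictures are not rectified), "R" (3x3) and "t" (3): a world point X has camera coordinates R X + t. Camera axes: x right, y down, z forward; pixel columns grow to the right and rows downward; lengths in m; the calibration is good to about 2 mm. A picture is of the moment at which its call begins: read the wrist's pose just before it. calibration takes no time and is no camera call; for the wrist camera it gives the pose at the moment of the call.
- job_done(): hands the job in; it is judged then, once.
Trained networks look in the newest picture that a camera, given by its name, has taken for a name from the list of things; names that differ only in an ending like _2 or _b are one class to them, and where a whole thing is asked for, a point or a joint stands for the part that bears it (a point fixed in the world has none). Each returns a list of dicts, best first, with "score" (0 to 1); they miss things now and then, are a little off and sometimes report something else, mostly with a low value. They report only what shows in the picture. A call takes as long as a camera call.
- recognise(name, camera): "xyz" ([x, y, z] in m, in the coordinates of the camera as it stood for that picture, good to about 4 mm: the middle of the surface that is visible of it).
- cut_out(name, camera): "mask" (420x560 bool, what is visible of it).
- mark_of(name, camera): "xyz" ([x, y, z] in m, in the coordinates of the camera as it stood for that picture, good to about 4 mm: a listed point, or the origin of a listed thing).
The state is a dict: "time": time; "q": joint angles; "qd": joint speeds; "joint_efforts": joint torques, N m; "ee_pos": TCP position; "tcp_rot": TCP orientation; "wrist_force": force on the tool from outside, world axes, zero at the start; "torque": the same for the moment, N m; "opening": finger opening in m; "grasp_force": force on a finger pad.
Only numpy, scipy, OpenCV 4.12 (cv2) and the standard library are available. Lean on these libraries where they do the work, as an engineer would, in place of code of your own. Each camera call takes 0.05 s, during which the arm holds its last target. There are 200 camera calls.

## Working session

There is one attempt and no reset: what is moved stays moved. The work goes in short steps, Python scripts to look and compute and a tool call to move; the robot and the scene stay as the last step left them, time stands still between calls to the robot, and variables do not carry over. Pictures are saved under pics/ and viewed, at most 10 in all, crops included, and the job is handed in when it is done.

Besides the shell and the picture viewer there is one more tool, called as name(argument=value, ...), one argument or row to a line, values as JSON. servo_tool: Moves the arm, as the interface text tells. Its arguments: {"type":"object","properties":{"moves":{"type":"array"},"force":{"type":"number"}},"required":["moves"]}

```bash
mkdir -p pics
cat > h.py <<'E'
import numpy as np, cv2
from workcell import *
def world(p,c):
    k=calibration(c); return np.array(k["R"]).T@(np.array(p)-np.array(k["t"]))
E
python3 - <<'E'
from h import *
o=get_obs(); print({k:np.round(v,3) for k,v in o.items()}); print(grasp_offset if not callable(grasp_offset) else grasp_offset())
ims=[]
for c in("scene","top"):
    im,d=camera(c); cv2.imwrite(f"pics/{c}.png",im[...,::-1])
    for n in("manifold","valve_axis","port_seat","cap","flux_tin","tape_spool","spare_nipple","red_wrench"):
        r=mark_of(n,c)
        print(c,n,[(np.round(world(x["xyz"],c),3),round(x["score"],2)) for x in r[:2]])
    r=recognise("gas_valve_lever",c); print(c,"lever",[(np.round(world(x["xyz"],c),3),round(x["score"],2)) for x in r[:2]])
E
```

```text
{'time': np.float64(0.0), 'q': array([-7.0874e+01,  5.0090e+00,  1.0034e+01,  9.5098e+01,  1.0000e-03,
        9.0001e+01]), 'qd': array([ 0.042,  0.091,  0.023, -0.062,  0.02 ,  0.061]), 'joint_efforts': array([-0.0000e+00, -5.2039e+01,  4.6480e+01,  1.6000e-02, -0.0000e+00,
       -0.0000e+00]), 'ee_pos': array([ 0.18 , -0.519,  0.231]), 'tcp_rot': array([-1.79926e+02, -1.00000e-03,  1.91260e+01]), 'wrist_force': array([-0.422,  0.974, -0.489]), 'torque': array([ 0.061, -0.042, -0.055]), 'grasp_force': np.float64(0.0), 'opening': np.float64(0.086)}
0.0187
scene manifold [(array([ 0.515, -0.078,  0.002]), 0.7)]
scene valve_axis [(array([ 0.51 , -0.106,  0.074]), 0.76), (array([ 0.419,  0.018, -0.002]), 0.69)]
scene port_seat [(array([0.52 , 0.002, 0.053]), 0.88)]
scene cap [(array([0.518, 0.002, 0.059]), 0.81)]
scene flux_tin []
scene tape_spool [(array([0.422, 0.02 , 0.002]), 0.82)]
scene spare_nipple [(array([ 0.636, -0.052,  0.001]), 0.47)]
scene red_wrench [(array([ 0.496, -0.288,  0.002]), 0.64)]
scene lever [(array([ 0.508, -0.156,  0.08 ]), 0.85)]
top manifold [(array([ 0.514, -0.076, -0.003]), 0.86)]
top valve_axis [(array([ 0.506, -0.106,  0.072]), 0.66)]
top port_seat [(array([0.519, 0.005, 0.056]), 0.59)]
top cap [(array([0.421, 0.02 , 0.   ]), 0.71), (array([0.519, 0.009, 0.059]), 0.62)]
top flux_tin [(array([ 0.645,  0.043, -0.002]), 0.92)]
top tape_spool [(array([0.419, 0.022, 0.001]), 0.86)]
top spare_nipple [(array([ 0.627, -0.05 , -0.002]), 0.68)]
top red_wrench [(array([ 0.492, -0.282, -0.001]), 0.58)]
top lever [(array([ 0.507, -0.15 ,  0.078]), 0.89)]
```

View pics/top.png

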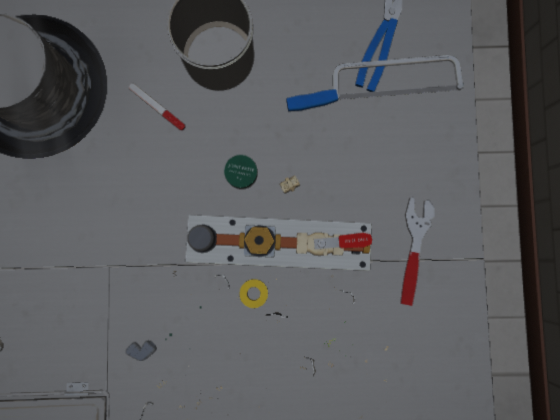

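View pics/scene.png

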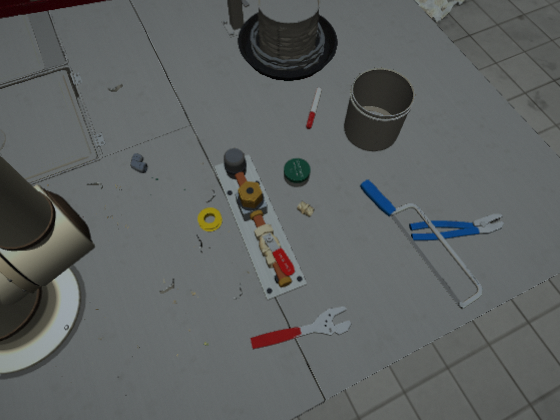

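The top view shows the lever at px (325–372, 240) pointing to −y, the cap at (260, 240), the filter at (202, 238) and the wrench clear at (415, 250). The scene view agrees. I'll move above the lever next.

servo_tool(
  moves=[
    [[0,0,0],[0.0425,-0.0218,0],100],
    [[0,0,0],[0.0425,-0.0218,0],100],
    [[0,0,0],[0.0425,-0.0218,0],100],
    [[0,0,0],[0.0425,-0.0218,0],100],
    [[0,0,0],[0.0425,-0.0218,0],100],
    [[0,0,0],[0.0425,-0.0218,0],100],
    [[0,0,0],[0.0425,-0.0218,0],100],
    [[0,0,0],[0.0425,-0.0218,0],100],
    [[0,0,0],[0.0425,-0.0218,0],100],
    [[0,0,0],[0.0425,-0.0218,0],100],
  ],
)

```text
time: 2.0
ee_pos: [0.5114, -0.1727, 0.2315]
tcp_rot: [180.0, -0.0, 19.1]
wrist_force: [1.0, -1.1, -0.3]
opening: 0.0854
grasp_force: 0.0
```

servo_tool(
  moves=[
    [[0,0,8.5],[0,0,0],100],
    [[0,0,8.5],[0,0,0],100],
    [[0,0,8.5],[0,0,0],100],
    [[0,0,8.5],[0,0,0],100],
    [[0,0,8.5],[0,0,0],100],
    [[0,0,8.5],[0,0,0],100],
    [[0,0,8.5],[0,0,0],100],
    [[0,0,8.5],[0,0,0],100],
    [[0,0,8.5],[0,0,0],100],
    [[0,0,8.5],[0,0,0],100],
    [[0,0,8.5],[0,0,0],100],
    [[0,0,8.5],[0,0,0],100],
  ],
)

```text
time: 3.2
ee_pos: [0.321, -0.3951, 0.2317]
tcp_rot: [-168.5, 6.2, -57.2]
wrist_force: [1.3, -0.3, 0.1]
opening: 0.0853
grasp_force: 0.0
```

Run:
```python
from h import *
o=get_obs(); print({k:np.round(o[k],3) for k in("time","q","ee_pos","tcp_rot")})
im,d=camera("wrist"); cv2.imwrite("pics/w1.png",im[...,::-1])
for n in("manifold","valve_axis","port_seat","cap"):
    print(n,[(np.round(world(x["xyz"],"wrist"),3),round(x["score"],2)) for x in mark_of(n,"wrist")[:2]])
k=calibration("wrist");K=np.array(k["camera_matrix"]);D=np.array(k["dist"])
def pts(m):
    v,u=np.nonzero(m&(d>0)); p=cv2.undistortPoints(np.c_[u,v].astype(np.float32)[:,None],K,D)[:,0]
    z=d[v,u]; return (np.c_[p*z[:,None],z]-np.array(k["t"]))@np.array(k["R"])
# red grip by colour and height; pipe/plate by height
i=im.astype(int); red=(i[...,0]>100)&(i[...,1]<70)&(i[...,2]<80)
P=pts(red); P=P[(P[:,2]>.065)&(P[:,2]<.09)]
c,s,a=cv2.minAreaRect(P[:,:2].astype(np.float32)); print("red",len(P),P[:,2].mean(),c,s,a, np.median(P,0))
A=pts(np.ones(d.shape,bool)); Q=A[(A[:,2]>.004)&(A[:,2]<.013)&(abs(A[:,0]-.51)<.08)]
print("plate",cv2.minAreaRect(Q[:,:2].astype(np.float32)))
B=A[(A[:,2]>.084)&(A[:,2]<.094)&(abs(A[:,0]-.52)<.05)&(abs(A[:,1])<.05)]
if len(B): print("captop",len(B),B.min(0),B.max(0),B.mean(0))
```

```text
{'time': np.float64(3.2), 'q': array([-57.289,   5.042,   9.287, 100.446,  11.45 , 179.944]), 'ee_pos': array([ 0.321, -0.395,  0.232]), 'tcp_rot': array([-168.544,    6.19 ,  -57.234])}
manifold [(array([ 0.51 , -0.079,  0.002]), 0.78)]
valve_axis [(array([ 0.51 , -0.107,  0.074]), 0.81)]
port_seat [(array([0.515, 0.006, 0.056]), 0.94)]
cap [(array([0.521, 0.004, 0.054]), 0.93)]
red 565 0.07781506978623871 (0.512502908706665, -0.16585186123847961) (0.024322766810655594, 0.058677125722169876) 3.6659939289093018 [ 0.51149561 -0.16771938  0.0778165 ]
plate ((0.5107409954071045, -0.09395919740200043), (0.46967795491218567, 0.15971586108207703), 89.77680969238281)
captop 568 [ 0.49159205 -0.02337215  0.08409896] [0.53883428 0.02866349 0.09076093] [ 0.51469531 -0.00066121  0.08847862]
```

View pics/w1.png

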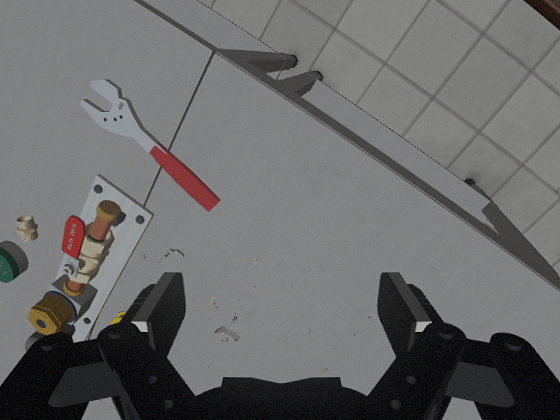

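```bash
cat >> h.py <<'E'
from scipy.spatial.transform import Rotation as Ro
def rel(pos,yaw):
    o=get_obs(); R0=Ro.from_euler("xyz",o["tcp_rot"],degrees=True); R1=Ro.from_euler("xyz",[180,0,yaw],degrees=True)
    dp=np.array(pos)-o["ee_pos"]
    print("turn",np.round((R0.inv()*R1).as_rotvec(degrees=True),2),"shift now",np.round(R0.inv().apply(dp),4),"shift after turn",np.round(R1.inv().apply(dp),4))
E
python3 - <<'E'
from h import *
rel([.5135,-.1765,.12],93.67)
E
```

```text
turn [ -11.98  -12.9  -150.47] shift now [-0.0661 -0.2497  0.1724] shift after turn [0.205  0.2048 0.1118]
```

servo_tool(
  moves=[
    [[-0.666,-0.717,-8.36],[0,0,0],100],
    [[-0.666,-0.717,-8.36],[0,0,0],100],
    [[-0.666,-0.717,-8.36],[0,0,0],100],
    [[-0.666,-0.717,-8.36],[0,0,0],100],
    [[-0.666,-0.717,-8.36],[0,0,0],100],
    [[-0.666,-0.717,-8.36],[0,0,0],100],
    [[-0.666,-0.717,-8.36],[0,0,0],100],
    [[-0.666,-0.717,-8.36],[0,0,0],100],
    [[-0.666,-0.717,-8.36],[0,0,0],100],
  ],
)

```text
time: 4.35
ee_pos: [0.3236, -0.3931, 0.2319]
tcp_rot: [-172.0, -1.4, 18.7]
wrist_force: [0.0, -0.2, 0.4]
opening: 0.0854
grasp_force: 0.0
```

servo_tool(
  moves=[
    [[-0.666,-0.717,-8.36],[0,0,0],100],
    [[-0.666,-0.717,-8.36],[0,0,0],100],
    [[-0.666,-0.717,-8.36],[0,0,0],100],
    [[-0.666,-0.717,-8.36],[0,0,0],100],
    [[-0.666,-0.717,-8.36],[0,0,0],100],
    [[-0.666,-0.717,-8.36],[0,0,0],100],
    [[-0.666,-0.717,-8.36],[0,0,0],100],
    [[-0.666,-0.717,-8.36],[0,0,0],100],
    [[-0.666,-0.717,-8.36],[0,0,0],100],
  ],
)

```text
time: 5.25
ee_pos: [0.3236, -0.393, 0.232]
tcp_rot: [180.0, 0.1, 94.2]
wrist_force: [-0.5, 0.2, 0.5]
opening: 0.0849
grasp_force: 0.0
```

Run:
```python
from h import *
o=get_obs();print(o["q"],o["ee_pos"],o["tcp_rot"])
rel([.5135,-.1765,.14],93.67)
```

```text
[-5.05272035e+01 -6.95746821e-01  4.30712347e+00  9.49390573e+01
 -6.09439433e-03  3.52502368e+01] [ 0.32358719 -0.39297029  0.23197406] [1.79968147e+02 5.56295850e-02 9.42225409e+01]
turn [0.03 0.06 0.55] shift now [0.202  0.2053 0.0919] shift after turn [0.2039 0.2034 0.092 ]
```

servo_tool(
  moves=[
    [[0,0,0.55],[0,0,0],100],
    [[0,0,0],[0.0291,0.0291,0.013],100],
    [[0,0,0],[0.0291,0.0291,0.013],100],
    [[0,0,0],[0.0291,0.0291,0.013],100],
    [[0,0,0],[0.0291,0.0291,0.013],100],
    [[0,0,0],[0.0291,0.0291,0.013],100],
    [[0,0,0],[0.0291,0.0291,0.013],100],
    [[0,0,0],[0.0291,0.0291,0.013],100],
  ],
)

```text
time: 6.05
ee_pos: [0.5158, -0.1771, 0.1403]
tcp_rot: [-180.0, -0.0, 92.9]
wrist_force: [1.4, -0.2, 0.2]
opening: 0.0852
grasp_force: 0.0
```

Run:
```python
from h import *
o=get_obs(); print({k:np.round(o[k],3) for k in("time","q","ee_pos","tcp_rot")})
im,d=camera("wrist"); cv2.imwrite("pics/w2.png",im[...,::-1])
k=calibration("wrist");K=np.array(k["camera_matrix"]);D=np.array(k["dist"])
i=im.astype(int); red=(i[...,0]>100)&(i[...,1]<70)&(i[...,2]<80)
v,u=np.nonzero(red&(d>0)); p=cv2.undistortPoints(np.c_[u,v].astype(np.float32)[:,None],K,D)[:,0]
z=d[v,u]; P=(np.c_[p*z[:,None],z]-np.array(k["t"]))@np.array(k["R"])
P=P[(P[:,2]>.065)&(P[:,2]<.09)]
print("red",len(P),P[:,2].mean(),cv2.minAreaRect(P[:,:2].astype(np.float32)))
for n in("valve_axis",):
    print(n,[(np.round(world(x["xyz"],"wrist"),3),round(x["score"],2)) for x in mark_of(n,"wrist")[:2]])
rel([.5135,-.1765,.057],93.67)
```

```text
{'time': np.float64(6.05), 'q': array([-1.8945e+01,  3.4750e+00, -1.5750e+00,  8.4959e+01, -3.0000e-03,
        6.8131e+01]), 'ee_pos': array([ 0.516, -0.177,  0.14 ]), 'tcp_rot': array([-1.7999e+02, -1.0000e-03,  9.2924e+01])}
red 2827 0.0753205086623018 ((0.5153985619544983, -0.16231903433799744), (0.025484634563326836, 0.05900617316365242), 1.9206900596618652)
valve_axis [(array([ 0.508, -0.105,  0.072]), 0.78)]
turn [-0.15 -0.12 -0.5 ] shift now [-0.0015 -0.0027  0.0814] shift after turn [-0.0013 -0.003   0.0814]
```

View pics/w2.png

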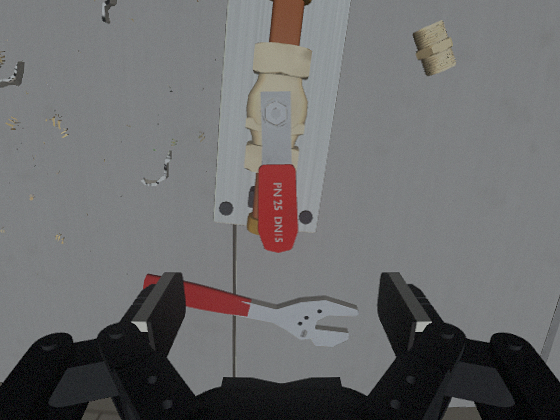

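The lever lies between the fingers (grip at px 277, 205). The plate yaw comes out near −3.3°. Next I descend and grip the lever.

servo_tool(
  moves=[
    [[0,0,0],[0,-0.001,0.03],100],
    [[0,0,0],[0,0,0.03],100],
    [[0,0,0],[0,0,0.023],100],
    [[0,0,0],[0,0,0],10],
    [[0,0,0],[0,0,0],10],
    [[0,0,0],[0,0,0],10],
    [[0,0,0],[0,0,0],10],
    [[0,0,0],[0,0,0],10],
    [[0,0,0],[0,0,0],10],
  ],
  force=25,
)

```text
time: 7.05
ee_pos: [0.5141, -0.1799, 0.0592]
tcp_rot: [179.9, 0.0, 93.1]
wrist_force: [-0.4, 0.9, 6.6]
opening: 0.0248
grasp_force: 24.3
```

servo_tool(
  moves=[
    [[0,0,-7],[0.00055,0.00896,0],10],
    [[0,0,-7],[0.00055,0.00896,0],10],
    [[0,0,-7],[0.00055,0.00896,0],10],
  ],
)

```text
time: 7.35
ee_pos: [0.5402, -0.1732, 0.0592]
tcp_rot: [179.9, 0.0, 114.4]
wrist_force: [-2.5, 3.6, 6.7]
opening: 0.0247
grasp_force: 24.4
```

Run:
```python
from h import *
o=get_obs(); print({k:np.round(o[k],3) for k in("time","ee_pos","tcp_rot","wrist_force","torque","opening","grasp_force")})
p=o["ee_pos"][:2]-[.509,-.106]; print(np.hypot(*p),np.degrees(np.arctan2(p[1],p[0])))
```

```text
{'time': np.float64(7.35), 'ee_pos': array([ 0.54 , -0.173,  0.059]), 'tcp_rot': array([1.79921e+02, 2.90000e-02, 1.14385e+02]), 'wrist_force': array([-2.465,  3.554,  6.692]), 'torque': array([ 0.744,  0.564, -0.116]), 'opening': np.float64(0.025), 'grasp_force': np.float64(24.377)}
0.07410673104602865 -65.11100209622954
```

servo_tool(
  moves=[
    [[0,0,-7],[0.00055,0.00896,0],10],
    [[0,0,-7],[0.00055,0.00896,0],10],
    [[0,0,-7],[0.00055,0.00896,0],10],
    [[0,0,-7],[0.00055,0.00896,0],10],
    [[0,0,-7],[0.00055,0.00896,0],10],
    [[0,0,-7],[0.00055,0.00896,0],10],
    [[0,0,-7],[0.00055,0.00896,0],10],
    [[0,0,-7],[0.00055,0.00896,0],10],
    [[0,0,-1],[0,0.0013,0],10],
  ],
)

```text
time: 8.25
ee_pos: [0.5826, -0.1165, 0.0592]
tcp_rot: [180.0, 0.1, 171.4]
wrist_force: [-3.3, 0.4, 7.4]
opening: 0.0248
grasp_force: 24.4
```

servo_tool(
  moves=[
    [[0,0,-2],[0,0.0026,0],10],
    [[0,0,-2],[0,0.0026,0],10],
  ],
)

```text
time: 8.45
ee_pos: [0.5831, -0.1119, 0.0592]
tcp_rot: [180.0, 0.1, 175.2]
wrist_force: [-3.5, 2.1, 7.1]
opening: 0.025
grasp_force: 24.4
```

servo_tool(
  moves=[
    [[0,0,-1.5],[0,0.002,0],10],
    [[0,0,-1],[0,0.0015,0],10],
  ],
)

```text
time: 8.65
ee_pos: [0.5832, -0.1098, 0.0592]
tcp_rot: [-179.9, 0.1, 177.6]
wrist_force: [-3.3, -9.0, 7.0]
opening: 0.0246
grasp_force: 24.9
```

servo_tool(
  moves=[
    [[0,0,-1],[0,0.0015,0],10],
    [[0,0,0],[0,0,0],10],
  ],
)

```text
time: 8.85
ee_pos: [0.5829, -0.1095, 0.0592]
tcp_rot: [-179.8, 0.0, 178.5]
wrist_force: [-5.1, -11.5, 7.4]
opening: 0.0244
grasp_force: 25.4
```

servo_tool(
  moves=[
    [[0,0,0],[0,0,0],60],
    [[0,0,0],[0,0,0],60],
    [[0,0,0],[0,0,0],60],
    [[0,0,0],[0,0,-0.03],100],
    [[0,0,0],[0,0,-0.04],100],
    [[0,0,0],[0,0,-0.04],100],
  ],
)

```text
time: 9.45
ee_pos: [0.5827, -0.107, 0.1686]
tcp_rot: [180.0, -0.1, 178.6]
wrist_force: [0.3, -0.2, 0.5]
opening: 0.0857
grasp_force: 0.0
```

Run:
```python
from h import *
rel([.517,-.04,.17],87)
```

```text
turn [-4.000e-02 -9.000e-02  9.165e+01] shift now [ 0.0673  0.0654 -0.0013] shift after turn [ 0.0635 -0.0691 -0.0014]
```

servo_tool(
  moves=[
    [[0,0,0],[0.0337,0.0327,0],100],
    [[0,0,0],[0.0337,0.0327,0],100],
    [[0,0,8.34],[0,0,0],100],
    [[0,0,8.33],[0,0,0],100],
    [[0,0,8.33],[0,0,0],100],
    [[0,0,8.33],[0,0,0],100],
    [[0,0,8.33],[0,0,0],100],
    [[0,0,8.33],[0,0,0],100],
    [[0,0,8.33],[0,0,0],100],
    [[0,0,8.33],[0,0,0],100],
    [[0,0,8.33],[0,0,0],100],
    [[0,0,8.33],[0,0,0],100],
  ],
)

```text
time: 10.65
ee_pos: [0.5173, -0.0401, 0.1677]
tcp_rot: [-180.0, -0.0, 95.0]
wrist_force: [0.5, -0.1, -0.0]
opening: 0.0855
grasp_force: 0.0
```

servo_tool(
  moves=[
    [[0,0,8.3],[0,0,0],100],
    [[0,0,0],[0,0,0],100],
  ],
)

```text
time: 10.85
ee_pos: [0.5173, -0.0401, 0.1677]
tcp_rot: [-180.0, -0.0, 86.9]
wrist_force: [0.1, -0.3, 0.2]
opening: 0.086
grasp_force: 0.0
```

Run:
```python
from h import *
o=get_obs(); print({k:np.round(o[k],3) for k in("time","q","ee_pos","tcp_rot")})
im,d=camera("wrist"); ii=im
for n in("port_seat","cap"):
    print(n,[(np.round(world(x["xyz"],"wrist"),3),round(x["score"],2)) for x in mark_of(n,"wrist")[:2]])
k=calibration("wrist");K=np.array(k["camera_matrix"]);D=np.array(k["dist"])
v,u=np.nonzero(d>0); p=cv2.undistortPoints(np.c_[u,v].astype(np.float32)[:,None],K,D)[:,0]
z=d[v,u]; A=(np.c_[p*z[:,None],z]-np.array(k["t"]))@np.array(k["R"])
B=A[(A[:,2]>.085)&(A[:,2]<.095)&(abs(A[:,0]-.52)<.05)&(abs(A[:,1])<.05)]
print("captop",len(B),B.min(0),B.max(0),B[:,2].mean())
# fit hexagon orientation/centre by scanning support widths
best=min(((np.ptp(B[:,:2]@[np.cos(a),np.sin(a)])),a) for a in np.radians(np.arange(-30,30,.5)))
for j in range(3):
    a=best[1]+j*np.pi/3; s=B[:,:2]@[np.cos(a),np.sin(a)]; print(np.degrees(a),np.percentile(s,[.5,99.5]),np.mean(np.percentile(s,[.5,99.5])))
S=np.array([[np.cos(best[1]+j*np.pi/3),np.sin(best[1]+j*np.pi/3)] for j in range(3)])
m=[np.mean(np.percentile(B[:,:2]@q,[.5,99.5])) for q in S]; print("centre",np.linalg.lstsq(S,m,rcond=None)[0])
t,_=camera("top")
cv2.imwrite("pics/c.png",np.hstack([ii,np.zeros((420,10,3),np.uint8),cv2.resize(t[180:300,170:400],(230,420))])[...,::-1])
```

```text
{'time': np.float64(10.85), 'q': array([-4.4450e+00, -1.0700e-01, -2.2240e+00,  8.7900e+01,  1.6000e-02,
        8.8645e+01]), 'ee_pos': array([ 0.517, -0.04 ,  0.168]), 'tcp_rot': array([-1.79983e+02, -1.60000e-02,  8.69100e+01])}
port_seat []
cap [(array([0.52 , 0.002, 0.054]), 0.69)]
captop 4208 [ 0.49220619 -0.02270608  0.08518245] [0.53884403 0.02894073 0.09192873] 0.08917848544807831
-4.5 [0.49136903 0.53644592] 0.5139074746850413
55.49999999999999 [0.27230232 0.31747009] 0.29488620271533583
115.49999999999999 [-0.2418978  -0.19652497] -0.21921138295687326
centre [0.51581439 0.00323051]
```

View pics/c.png

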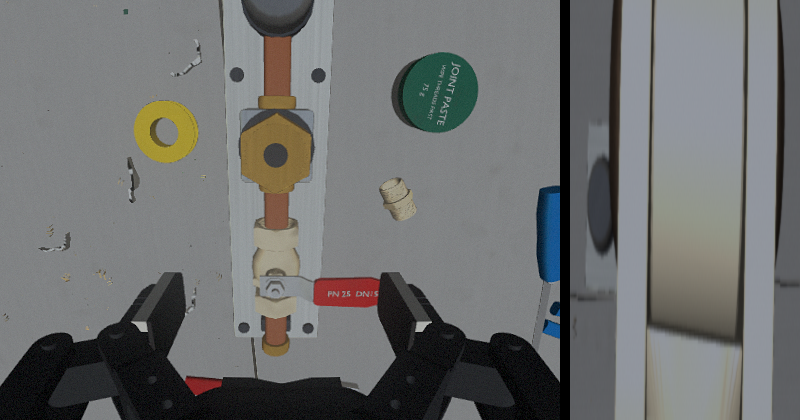

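The lever stands square across the plate (px 290–380, 290), and the cap (px 277, 155) is centred near (0.516, 0.0035) with yaw about −4°. I'll grasp the cap on its ±x flats.

Run:
```python
from h import *
rel([.516,.0035,.058],86)
```

```text
turn [-0.02 -0.01  1.22] shift now [ 0.0436 -0.0034  0.1097] shift after turn [ 0.0436 -0.0043  0.1097]
```

servo_tool(
  moves=[
    [[0,0,1.1],[0.0218,-0.002,0],100],
    [[0,0,0],[0.0218,-0.0018,0],100],
    [[0,0,0],[0,0,0.03],100],
    [[0,0,0],[0,0,0.03],100],
    [[0,0,0],[0,0,0.03],100],
    [[0,0,0],[0,0,0.0195],100],
    [[0,0,0],[0,0,0],30],
    [[0,0,0],[0,0,0],30],
    [[0,0,0],[0,0,0],30],
    [[0,0,0],[0,0,0],30],
    [[0,0,0],[0,0,0],30],
    [[0,0,0],[0,0,0],30],
  ],
  force=60,
)

```text
time: 12.25
ee_pos: [0.5171, 0.0034, 0.06]
tcp_rot: [179.9, -0.0, 85.9]
wrist_force: [-1.5, -0.2, 6.0]
opening: 0.0453
grasp_force: 62.6
```

```bash
cat > s.py <<'E'
from h import *
o=get_obs(); print({k:np.round(o[k],3) for k in("time","q","ee_pos","tcp_rot","wrist_force","torque","opening","grasp_force")})
E
python3 s.py
```

```text
{'time': np.float64(12.25), 'q': array([ 3.7200e-01,  5.4000e-01, -1.3489e+01,  7.5831e+01,  3.0000e-03,
        9.4432e+01]), 'ee_pos': array([0.517, 0.003, 0.06 ]), 'tcp_rot': array([ 1.79861e+02, -1.40000e-02,  8.59400e+01]), 'wrist_force': array([-1.478, -0.166,  6.007]), 'torque': array([0.033, 0.324, 0.044]), 'opening': np.float64(0.045), 'grasp_force': np.float64(62.573)}
```

Gripped. First I try counter-clockwise seen from above (tool z negative).

servo_tool(
  moves=[
    [[0,0,-3],[0,0,0],30],
    [[0,0,-3],[0,0,0],30],
    [[0,0,-3],[0,0,0],30],
    [[0,0,-2],[0,0,0],30],
  ],
)

```text
time: 12.65
ee_pos: [0.5172, 0.004, 0.0601]
tcp_rot: [179.8, -0.1, 97.0]
wrist_force: [-0.5, 4.6, 6.6]
opening: 0.045
grasp_force: 62.7
```

```bash
python3 s.py
```

```text
{'time': np.float64(12.65), 'q': array([  0.388,   0.54 , -13.488,  75.815,   0.093,  83.428]), 'ee_pos': array([0.517, 0.004, 0.06 ]), 'tcp_rot': array([ 1.79834e+02, -7.40000e-02,  9.69610e+01]), 'wrist_force': array([-0.522,  4.593,  6.636]), 'torque': array([ 0.945,  0.119, -1.739]), 'opening': np.float64(0.045), 'grasp_force': np.float64(62.654)}
```

servo_tool(
  moves=[
    [[0,0,-2],[0,0,0],30],
  ],
)

```text
time: 12.75
ee_pos: [0.5173, 0.0039, 0.0601]
tcp_rot: [179.8, -0.1, 98.9]
wrist_force: [0.4, 3.3, 6.4]
opening: 0.0452
grasp_force: 63.4
```

```bash
python3 s.py
```

```text
{'time': np.float64(12.75), 'q': array([  0.378,   0.539, -13.486,  75.81 ,   0.09 ,  81.505]), 'ee_pos': array([0.517, 0.004, 0.06 ]), 'tcp_rot': array([ 1.79824e+02, -6.50000e-02,  9.88730e+01]), 'wrist_force': array([0.409, 3.3  , 6.353]), 'torque': array([ 0.857,  0.076, -2.076]), 'opening': np.float64(0.045), 'grasp_force': np.float64(63.441)}
```

Torque rises to −2.1 N·m, which suggests a stop. Now I try clockwise, going back 13° and a further 12°.

servo_tool(
  moves=[
    [[0,0,4],[0,0,0],30],
    [[0,0,4],[0,0,0],30],
    [[0,0,4],[0,0,0],30],
    [[0,0,4],[0,0,0],30],
    [[0,0,4],[0,0,0],30],
    [[0,0,4],[0,0,0],30],
    [[0,0,1],[0,0,0],30],
  ],
)

```text
time: 13.45
ee_pos: [0.5169, 0.0032, 0.06]
tcp_rot: [179.9, -0.0, 73.8]
wrist_force: [-3.0, -0.0, 7.4]
opening: 0.0449
grasp_force: 62.7
```

```bash
python3 s.py
```

```text
{'time': np.float64(13.45), 'q': array([ 3.68000e-01,  5.32000e-01, -1.34970e+01,  7.58490e+01,
       -2.00000e-02,  1.06575e+02]), 'ee_pos': array([0.517, 0.003, 0.06 ]), 'tcp_rot': array([ 1.79878e+02, -1.60000e-02,  7.37930e+01]), 'wrist_force': array([-3.041e+00, -4.000e-03,  7.434e+00]), 'torque': array([-0.221,  0.509,  0.137]), 'opening': np.float64(0.045), 'grasp_force': np.float64(62.714)}
```

Clockwise it turns freely, so I continue to about 0.93 rad in total.

servo_tool(
  moves=[
    [[0,0,6.8],[0,0,0],30],
    [[0,0,6.8],[0,0,0],30],
    [[0,0,6.8],[0,0,0],30],
    [[0,0,6.8],[0,0,0],30],
    [[0,0,6.8],[0,0,0],30],
    [[0,0,6.8],[0,0,0],30],
    [[0,0,0],[0,0,0],30],
  ],
)

```text
time: 14.15
ee_pos: [0.5162, 0.0033, 0.06]
tcp_rot: [180.0, -0.0, 32.9]
wrist_force: [-6.0, 0.2, 9.6]
opening: 0.0446
grasp_force: 63.0
```

```bash
python3 s.py
```

```text
{'time': np.float64(14.15), 'q': array([ 3.71000e-01,  5.21000e-01, -1.35120e+01,  7.59230e+01,
       -6.00000e-03,  1.47474e+02]), 'ee_pos': array([0.516, 0.003, 0.06 ]), 'tcp_rot': array([ 1.79971e+02, -3.30000e-02,  3.28970e+01]), 'wrist_force': array([-5.958,  0.248,  9.569]), 'torque': array([-0.107,  1.223, -0.131]), 'opening': np.float64(0.045), 'grasp_force': np.float64(63.014)}
```

servo_tool(
  moves=[
    [[0,0,0],[0,0,-0.003],30],
    [[0,0,0],[0,0,-0.003],30],
  ],
)

```text
time: 14.35
ee_pos: [0.5161, 0.0034, 0.0645]
tcp_rot: [-180.0, 0.0, 33.1]
wrist_force: [-1.6, 0.4, -3.1]
opening: 0.0451
grasp_force: 61.8
```

servo_tool(
  moves=[
    [[0,0,0],[0,0,-0.01],30],
    [[0,0,0],[0,0,-0.01],30],
    [[0,0,0],[0,0,-0.015],30],
    [[0,0,0],[0,0,-0.02],30],
    [[0,0,0],[0,0,-0.02],30],
    [[0,0,0],[0,0,-0.02],30],
    [[0,0,0],[0,0,-0.01],30],
    [[0,0,0],[0,0,0],30],
    [[0,0,0],[0,0,0],30],
  ],
)

```text
time: 15.25
ee_pos: [0.5162, 0.0034, 0.1689]
tcp_rot: [-180.0, 0.0, 33.1]
wrist_force: [0.5, -0.9, -3.1]
opening: 0.0451
grasp_force: 62.0
```

```bash
python3 s.py
python3 - <<'E'
from h import *
im,d=camera("wrist"); s,_=camera("scene")
cv2.imwrite("pics/e.png",np.hstack([cv2.resize(im,(400,300)),cv2.resize(s[130:320,170:423],(400,300))])[...,::-1])
E
```

```text
{'time': np.float64(15.25), 'q': array([ 3.73000e-01, -4.61000e-01, -2.44600e+00,  8.80410e+01,
        5.00000e-03,  1.47251e+02]), 'ee_pos': array([0.516, 0.003, 0.169]), 'tcp_rot': array([-1.79982e+02,  2.00000e-02,  3.31220e+01]), 'wrist_force': array([ 0.534, -0.939, -3.093]), 'torque': array([0.024, 0.032, 0.07 ]), 'opening': np.float64(0.045), 'grasp_force': np.float64(61.978)}
```

View pics/e.png

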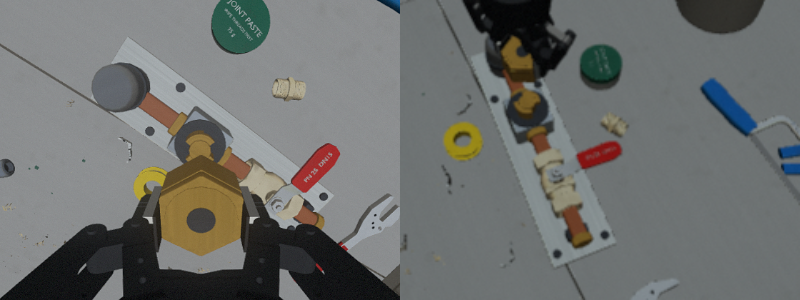

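The cap is held (wrist px 200, 210) with the stem and seat bare. I'll check the lever angle numerically before handing in.

Run:
```python
from h import *
im,d=camera("wrist")
k=calibration("wrist");K=np.array(k["camera_matrix"]);D=np.array(k["dist"])
def W(m):
    v,u=np.nonzero(m&(d>0)); p=cv2.undistortPoints(np.c_[u,v].astype(np.float32)[:,None],K,D)[:,0]
    z=d[v,u]; return (np.c_[p*z[:,None],z]-np.array(k["t"]))@np.array(k["R"])
i=im.astype(int); P=W((i[...,0]>100)&(i[...,1]<70)&(i[...,2]<80)); P=P[(P[:,2]>.065)&(P[:,2]<.09)]
print("red",len(P),cv2.minAreaRect(P[:,:2].astype(np.float32)))
pl=W(np.ones(d.shape,bool)); pl=pl[(pl[:,2]>.0055)&(pl[:,2]<.011)&(abs(pl[:,0]-.513)<.06)&(pl[:,1]>-.22)&(pl[:,1]<.15)]
print("plate",len(pl),cv2.minAreaRect(pl[:,:2].astype(np.float32)))
yb=np.arange(-.15,.12,.01); e=[(y,np.percentile(s,1),np.percentile(s,99)) for y in yb if len(s:=pl[abs(pl[:,1]-y)<.005][:,0])>50]
e=np.array(e); w=(e[:,2]-e[:,1]); g=e[abs(w-np.median(w))<.006]; print(np.median(w),np.degrees(np.polyfit(g[:,0],(g[:,1]+g[:,2])/2,1)[0]))
```

```text
red 1926 ((0.5687510371208191, -0.11050418019294739), (0.026585444808006287, 0.05885566025972366), 87.95767211914062)
plate 12981 ((0.50258868932724, -0.031080439686775208), (0.35042935609817505, 0.11323411017656326), 86.35287475585938)
0.038337980920491344 5.278969223533357
```

```bash
python3 -c "from workcell import job_done; print(job_done())"
```

```text
the job is handed in; nothing more can be done
None
```

The job is handed in: the valve lever is shut against its stop, square across the pipe, and the cap, which turned loose clockwise, is held in the gripper about 11 cm above its seat.

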